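# Unclip the cutlery pot from the drainer rail and stand it in the dish tray

## Robot

A 6-joint arm with a two-finger parallel gripper is mounted at the origin on the work surface. World frame = base frame: x ahead of the robot, y to its left, z up, the work surface at z = 0. Lengths are in m, angles in degrees, forces in N, time in s.
With the tool pointing down it reaches from about 0.25 to 0.775 m from the base axis. Payload 4 kg.
Tool frame: the origin (TCP) lies at the very end of the fingers, on their centre line; the grasp point (between the pads) lies 19 mm behind it (env.grasp_offset is the z of the grasp point in the tool frame, in m); z points along the fingers, y is the line along which they close (so a half turn about z gives the same grasp; the last joint's range is limited). The gripper opens to 94 mm and grips with 3 to 60 N. Pads are 16 mm wide; open, the fingers measure 119 mm over their backs; the gripper's body (75 mm by 177 mm) begins 78 mm behind the grasp point.
Start: joints at [-74.318, 4.996, 78.535, -0, 96.463, -5.907], TCP at [0.202, -0.511, 0.206] pointing down, gripper open.
Joint ranges: [-177.83, 177.83], [-43.37, 116.18], [15.69, 146.23], [-61.86, 241.86], [9.47, 152.12], [-147.06, 147.06]. Speed limits (degrees/s): [159.86, 159.86, 180, 180, 180, 180].

## Interface

Orientations are given as [roll, pitch, yaw] about the fixed x, y, z axes, in that order (R = Rz(yaw) Ry(pitch) Rx(roll)).
In Python, from cell import env gives the robot as it stands. The module is installed in compiled form; this text tells all that it offers.
- The arm moves only by the tool play_rows, never from a script. Its argument "increments" is one flat list of numbers, 7 for each row, row after row: the shift along the tool's x, y, z normalised to -1 to 1, where 1 is 0.03 m, then the turn, a rotation vector about the tool's x, y, z normalised to -1 to 1, where 1 is pi rad, then the opening, from 0 (shut) to 1 (fully open). A call has exactly 10 rows; each row shifts and turns the commanded pose from where the row before left it, along the tool's axes as they then stand; what a row does not reach is not made up. A row lasts 1/8 s, in which the tool goes at most 62.5 mm and 10.7 degrees, less where a joint would pass 70% of its speed; a pose out of reach is approached as far as the arm can. A call with a number of a shift or a turn outside -1 to 1 is refused whole. A call with a gripper value outside its range is refused whole. The fingers move at their own pace and stop on an object; "squeeze" is the grip in N (left out, the last holds). Time passes only in rows, so rows that do not move let the fingers close, or fill a call up. It gives the time, the measured TCP pose, the force, the opening and the grip force at its end, in the units of the state.
- env.state(): the state, without advancing time (a new reading comes with each control period).
- env.grab_frame(name): name is "scene" or "side" or "wrist"; returns (picture, depth): 420x560x3 uint8, red, green, blue; 420x560 float32, m along the optical axis (not along the pixel's ray), 0 where there is no reading.
- env.camera_model(name): a dict with "fx", "fy", "cx", "cy" (pixels), "T" (4x4, takes a point from camera to world coordinates). Camera axes: x right, y down, z forward; pixel columns grow to the right and rows downward; lengths in m; the calibration is good to about 2 mm. A picture is of the moment at which its call begins: read the wrist's pose just before it. camera_model takes no time and is no camera call; for the wrist camera it gives the pose at the moment of the call.
- env.hand_in(): hands the job in; it is judged then, once.
The state is a dict: "time_s": time; "joints": joint angles; "qvel": joint speeds; "tau": joint torques, N m; "position": TCP position; "tcp_rot": TCP orientation; "contact_force": force on the tool from outside, world axes, zero at the start; "ft_torque": the same for the moment, N m; "width": finger opening in m; "grip_force": force on a finger pad.
Only numpy, scipy, OpenCV 4.12 (cv2) and the standard library are available. Lean on these libraries where they do the work, as an engineer would, in place of code of your own. Each camera call takes 0.05 s, during which the arm holds its last target. There are 200 camera calls.

## Task

Pull the deep cutlery pot straight up off the rail, against the sprung catch that holds it, and stand it upright on the floor of the mint dish tray; set it down rather than dropping it. Leave the shallow dish clipped on the rail and do not disturb the bowls, the tumbler or the ladle. Let go of the pot at the end.

Things in the scene. Friction and masses are not known exactly. Their poses are not given: they have to be found in the camera images.
- rail: Fixed steel rail on two posts, 280 mm long along its y. Origin on the worktop under its centre, z up. Bar 16 mm thick (x), 36 high, top 135 mm above the worktop. Sprung rollers stand out of both faces 20 mm below the top, near y = -70 and +70 mm: a holder hangs at each (which is where varies), on the +x side, away from the robot, kept upright by a lower bar. Pot and rail share yaw at first.
- pot: Deep cutlery pot, white plastic, 110 to 225 g, clipped over the rail. Origin: centre of the underside of its open bin, 70 (x) by 80 (y) by 100 mm deep, z up; hung, the underside is 35 mm above the worktop. Behind the bin (-x) are a saddle over the rail and, on it, an upright lifting tab 12 mm thick (x), 40 wide (y), 106 to 142 mm above the underside. It stands by itself on its flat underside.
- pot_tab (a point): Middle of the pot's lifting tab, to be pinched across its 12 mm thickness (along x): 52 mm towards -x from the pot's origin and 128 mm above its underside, so 22 mm above the saddle's top and 14 mm below the tab's top. Axes as the pot's.
- pot_saddle (a point): Point where the pot's saddle rests on the bar: pot frame x -52, z 100 mm. Saddle 34 (x) by 40 (y) mm, 64 to 106 mm above the underside. Ridges inside catch under the rollers: a straight upward pull of 9 to 13 N in all, weight included, makes them yield after 1 mm; the catch is passed after about 12 mm and the saddle is off the bar after 40 mm.
- dish: The shallow sponge dish, white plastic, clipped on the same rail; must stay there. Same back, saddle, tab, origin and axes as the pot, but its bin is only 32 mm deep; hung, its tab reaches 177 mm above the worktop.
- tray: Mint plastic dish tray, fixed to the drainer by rubber feet, open on top, 260 mm (x) by 200 mm (y) by 40 mm high outside, walls and floor 5 mm thick. Origin under its centre, z up.
- tray_in (a point): Centre of the upper face of the tray's floor, 5 mm above the worktop; axes as the tray's.
- bowls: Two nested white bowls, together 124 mm across and 71 mm high, origin under the centre. Bystander.
- tumbler: Glass tumbler, 72 mm across, 105 mm high, origin under its centre. Bystander.
- ladle: Steel ladle lying along its y axis, 300 mm long, 40 mm high, origin near its middle on the worktop. Bystander.
There are look-alikes about, which are no part of the job. Leave any red look-alike of the pot alone. What is shaped like the dish but orange is not meant.

How it is judged (in metres and radians):
On the way:
1. the pot is held by the fingers, lifted clear off the rail (raised by more than 45 mm) and upright within about 25 degrees (height (world z) of pot above 0.08 m and contact force between pot and the fingers above 1 N and contact force between pot and rail below 0.1 N and angle between pot's own z axis and vertical below 0.45 rad), for 0.2 s.
At the end, for the whole second after the job is handed in: The pot is let go and at rest, upright within 0.08 rad, its underside on the tray floor (within 5 mm; its centre within 100 mm in x and 70 mm in y of the floor's centre); the shallow dish is still clipped on, within 20 mm of its start and tilted less than 0.1 rad (x of pot in the frame of tray_in between -0.1 and 0.1 m and y of pot in the frame of tray_in between -0.07 and 0.07 m and z of pot in the frame of tray_in between -0.004 and 0.005 m and angle between pot's own z axis and vertical below 0.08 rad and contact force between pot and tray above 0.3 N and linear speed of pot below 0.02 m/s and angular speed of pot below 0.2 rad/s and distance of dish from where it was at the start of the episode below 0.02 m and angle between dish's own z axis and vertical below 0.1 rad); the robot touches nothing.
It fails at once if the pot is dropped: it moves faster than 0.6 m/s while the fingers do not touch it (a free fall of about 20 mm) (linear speed of pot above 0.6 m/s and contact force between pot and the fingers below 0.05 N).
It fails at once if the shallow dish is moved by more than 20 mm or unclipped (distance of dish from where it was at the start of the episode above 0.02 m).
It fails at once if the bowls are moved by more than 30 mm or tipped by more than 0.35 rad (distance of bowls from where it was at the start of the episode above 0.03 m or angle between bowls's own z axis and vertical above 0.35 rad).
It fails at once if the tumbler is moved by more than 30 mm or tipped by more than 0.35 rad (distance of tumbler from where it was at the start of the episode above 0.03 m or angle between tumbler's own z axis and vertical above 0.35 rad).
It fails at once if the ladle is moved by more than 30 mm or tipped by more than 0.35 rad (distance of ladle from where it was at the start of the episode above 0.03 m or angle between ladle's own z axis and vertical above 0.35 rad).
It also fails if it takes over 48 s, if anything falls off the work surface, if the arm or the gripper's body presses on something with over 40 N, if the wrist force passes 120 N, or if a joint passes its speed limit or range.

## Working session

There is one attempt and no reset: what is moved stays moved. The work goes in short steps, Python scripts to look and compute and a tool call to move; the robot and the scene stay as the last step left them, time stands still between calls to the robot, and variables do not carry over. Pictures are saved under pics/ and viewed, at most 10 in all, crops included, and the job is handed in when it is done.

Besides the shell and the picture viewer there is one more tool, called after "Emit:" as name(argument=value, ...) on one line, values as JSON. play_rows: Moves the arm, as the interface text tells. Its arguments: {"type":"object","properties":{"increments":{"type":"array","items":{"type":"number"}},"squeeze":{"type":"number"}},"required":["increments"]}

```bash
mkdir -p pics
cat > h.py <<'E'
import numpy as np, cv2
from cell import env
def snap(n,tag):
    m=env.camera_model(n); p,d=env.grab_frame(n)
    cv2.imwrite(f'pics/{tag}.png',p[:,:,::-1]); np.savez(f'{tag}.npz',p=p,d=d,T=m['T'],k=[m['fx'],m['fy'],m['cx'],m['cy']])
    return p,d,m
def load(tag):
    z=np.load(f'{tag}.npz'); p,d,T,k=z['p'],z['d'],z['T'],z['k']
    v,u=np.mgrid[:d.shape[0],:d.shape[1]]
    X=np.stack([(u-k[2])/k[0]*d,(v-k[3])/k[1]*d,d],-1)@T[:3,:3].T+T[:3,3]
    X[d==0]=np.nan
    return p,X
E
python3 - <<'E'
from h import *
a=snap('scene','s0')[0]; b=snap('side','d0')[0]
s=env.state(); print(s['tcp_rot'],s['position'],s['width'],env.grasp_offset)
for n in('scene','side'): print(env.camera_model(n)['T'].round(2).tolist())
E
```

```text
[-1.79889727e+02 -1.36777395e-02  2.15874244e+01] [ 0.20223492 -0.51095173  0.20445188] 0.09403030765523729 -0.0188
[[0.62, 0.51, -0.59, 1.25], [0.78, -0.4, 0.47, -0.56], [0.01, -0.76, -0.65, 0.9], [0.0, 0.0, 0.0, 1.0]]
[[1.0, -0.04, 0.04, 0.51], [-0.05, -0.6, 0.8, -0.8], [-0.01, -0.8, -0.6, 0.71], [0.0, 0.0, 0.0, 1.0]]
```

View pics/s0.png

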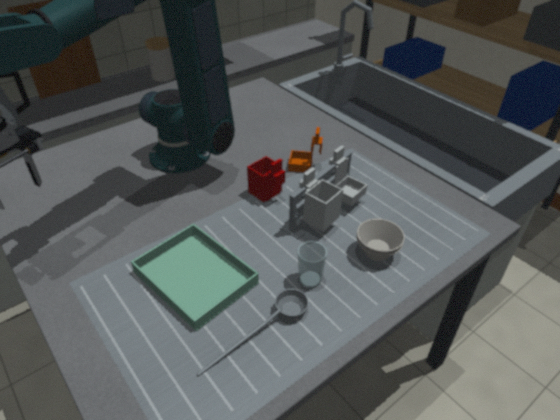

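View pics/d0.png

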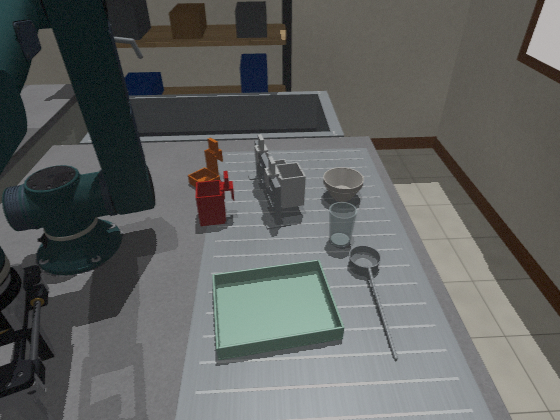

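Candidates in the scene picture:
- White deep bin on the rail at (322,205), tab about (308,180). By the description this is the pot.
- White shallow bin at (350,190), tab (338,155). This is the dish.
- Red pot at (265,178) and orange dish at (300,160). Both are decoys.

The tray is at (195,272), the tumbler at (312,265), the ladle at (285,310) and the bowls at (380,242). Next I'll check the choice in one crop and measure.

Run:
```python
from h import *
p=cv2.imread('pics/s0.png'); q=cv2.imread('pics/d0.png')
c=lambda im,y,x:cv2.resize(im[y:y+110,x:x+100],(400,440),interpolation=cv2.INTER_CUBIC)
cv2.imwrite('pics/c0.png',np.hstack([c(p,135,280),c(q,125,230)]))
for t in('s0','d0'):
    P,X=load(t); hsv=cv2.cvtColor(P,cv2.COLOR_RGB2HSV)
    m=cv2.inRange(hsv,(65,50,60),(90,255,255))>0
    m&=(X[...,2]<.06)&(X[...,2]>-.02)
    n,l,st,_=cv2.connectedComponentsWithStats(m.astype(np.uint8)); k=1+st[1:,4].argmax(); 
    A=X[l==k]; fl=A[A[:,2]<.015]
    for nm,B in(('tray all',A),('floor',fl)): 
        r=cv2.minAreaRect(B[:,:2].astype(np.float32)*1000); print(t,nm,r,np.median(B[:,2]))
    # tall things near the rail
    w=(X[...,0]>.35)&(X[...,0]<.75)&(X[...,1]>-.2)&(X[...,1]<.35)&(hsv[...,1]<70)
    for lo,hi in((.138,.146),(.150,.180)):
        mm=(w&(X[...,2]>lo)&(X[...,2]<hi)).astype(np.uint8)
        n,l,st,ce=cv2.connectedComponentsWithStats(mm)
        for i in range(1,n):
            if st[i,4]>15:
                B=X[l==i]; print(t,lo,st[i].tolist(),B.mean(0).round(3),B.min(0).round(3),B.max(0).round(3))
```

```text
s0 tray all ((495.21697998046875, -239.8067626953125), (303.4897766113281, 210.62631225585938), 6.473233699798584) 0.004879140349161537
s0 floor ((495.2841796875, -240.2764434814453), (303.9349060058594, 210.30625915527344), 6.233765125274658) 0.003948557192781643
s0 0.138 [330, 156, 17, 9, 58] [0.5   0.261 0.141] [0.479 0.241 0.138] [0.515 0.286 0.146]
s0 0.138 [300, 178, 18, 10, 68] [0.53  0.123 0.141] [0.507 0.105 0.138] [0.543 0.147 0.146]
s0 0.15 [333, 146, 12, 14, 103] [0.497 0.261 0.166] [0.488 0.243 0.15 ] [0.505 0.286 0.178]
s0 0.15 [304, 167, 12, 16, 120] [0.526 0.124 0.166] [0.513 0.104 0.15 ] [0.534 0.148 0.178]
d0 tray all ((511.19818115234375, -240.240234375), (251.9441680908203, 195.38287353515625), 7.825288772583008) 0.017026252267338116
d0 floor ((509.4365234375, -229.412109375), (251.17495727539062, 173.02023315429688), 7.397374153137207) 0.005936650892842121
d0 0.138 [254, 144, 14, 9, 61] [0.49  0.257 0.141] [0.47  0.239 0.138] [0.51  0.281 0.146]
d0 0.138 [264, 167, 15, 9, 76] [0.518 0.12  0.141] [0.499 0.102 0.138] [0.538 0.146 0.146]
d0 0.15 [258, 134, 6, 15, 69] [0.491 0.254 0.168] [0.483 0.24  0.15 ] [0.499 0.284 0.179]
d0 0.15 [268, 156, 7, 16, 86] [0.519 0.119 0.168] [0.511 0.104 0.15 ] [0.527 0.149 0.179]
```

View pics/c0.png

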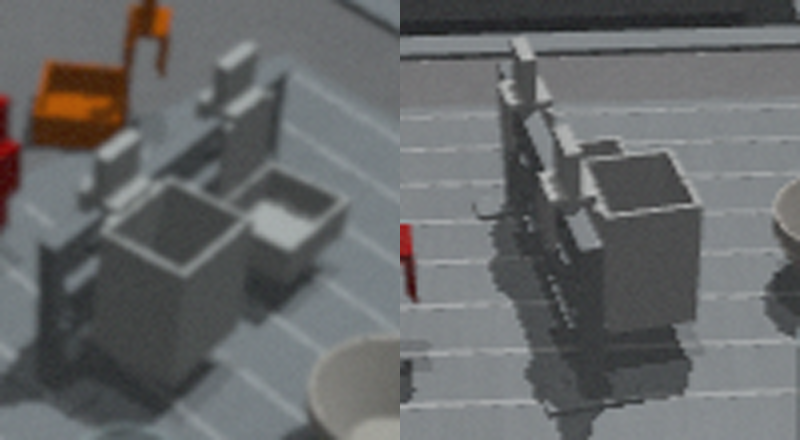

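The crop confirms it: the pot is the deep white bin (tab at scene (310,175), side (271,164)), and the shallow dish hangs behind it. The tabs are at about (0.522, 0.123) and (0.494, 0.26), so the rail yaw is about 12°. First I'll rise and turn to yaw 102°.

Emit:
play_rows(increments=[0,0,-0.2,0,0,-0.0447,1,0,0,-0.2,0,0,-0.0447,1,0,0,-0.2,0,0,-0.0447,1,0,0,-0.2,0,0,-0.0447,1,0,0,-0.2,0,0,-0.0447,1,0,0,-0.2,0,0,-0.0447,1,0,0,-0.2,0,0,-0.0447,1,0,0,-0.2,0,0,-0.0447,1,0,0,-0.2,0,0,-0.0447,1,0,0,-0.2,0,0,-0.0447,1])

```text
time_s: 1.35
position: [0.2023, -0.5112, 0.265]
tcp_rot: [-180.0, -0.1, 102.3]
contact_force: [-0.4, -0.2, 0.3]
width: 0.094
grip_force: 0.0
```

```bash
cat >> h.py <<'E'
from scipy.spatial.transform import Rotation as Ro
def togo(x,y,z):
    s=env.state(); R=Ro.from_euler('xyz',s['tcp_rot'],degrees=True).as_matrix()
    print(s['time_s'],np.round(s['position'],4),np.round(s['tcp_rot'],2),s['width'],s['contact_force'],s['grip_force'])
    print('tool units',(R.T@(np.array([x,y,z])-s['position'])/.03).round(3))
E
python3 - <<'E'
from h import *
togo(.47,.112,.264)
for t in('s0','d0'):
    P,X=load(t); hsv=cv2.cvtColor(P,cv2.COLOR_RGB2HSV)
    m=((hsv[...,0]<5)|(hsv[...,0]>175))&(hsv[...,1]>180)&(X[...,0]>.2)&(X[...,2]<.3)
    print(np.nanpercentile(X[m],[2,50,98],axis=0).round(3).tolist())
E
```

```text
1.35 [ 0.2023 -0.5112  0.265 ] [-1.8000e+02 -8.0000e-02  1.0231e+02] 0.09399755559254702 [-0.40882028 -0.24716992  0.33777409] 0.0
tool units [18.391 13.149  0.055]
[[0.307, 0.068, 0.011], [0.379, 0.098, 0.075], [0.413, 0.144, 0.139]]
[[0.305, 0.067, 0.034], [0.369, 0.112, 0.1], [0.406, 0.151, 0.143]]
```

Emit:
play_rows(increments=[0.92,0.745,0,0,0,0,1,0.92,0.745,0,0,0,0,1,0.92,0.745,0,0,0,0,1,0.92,0.745,0,0,0,0,1,0.92,0.745,0,0,0,0,1,0.92,0.745,0,0,0,0,1,0.92,0.745,0,0,0,0,1,0.92,0.745,0,0,0,0,1,0.92,0.745,0,0,0,0,1,0.92,0.745,0,0,0,0,1])

```text
time_s: 2.6
position: [0.3635, -0.1936, 0.265]
tcp_rot: [-180.0, -0.0, 102.0]
contact_force: [0.7, 0.2, 0.8]
width: 0.0937
grip_force: 0.0
```

Emit:
play_rows(increments=[0.92,0.745,0,0,0,0,1,0.92,0.745,0,0,0,0,1,0.92,0.745,0,0,0,0,1,0.92,0.745,0,0,0,0,1,0.92,0.745,0,0,0,0,1,0.92,0.745,0,0,0,0,1,0.92,0.745,0,0,0,0,1,0.92,0.745,0,0,0,0,1,0.92,0.745,0,0,0,0,1,0.92,0.745,0,0,0,0,1])

```text
time_s: 3.85
position: [0.5245, 0.1228, 0.2648]
tcp_rot: [-179.9, 0.0, 102.1]
contact_force: [-0.1, 0.0, 0.2]
width: 0.094
grip_force: 0.0
```

Run:
```python
from h import *
togo(.5225,.123,.148)
snap('wrist','w0'); P,X=load('w0')
for lo,hi in((.138,.146),(.150,.170),(.170,.182)):
    mm=((X[...,2]>lo)&(X[...,2]<hi)).astype(np.uint8)
    n,l,st,ce=cv2.connectedComponentsWithStats(mm)
    for i in range(1,n):
        if st[i,4]>80:
            B=X[l==i]; r=cv2.minAreaRect(B[:,:2].astype(np.float32)*1000)
            print(lo,st[i].tolist(),B.mean(0).round(3),np.round(r[0],1),np.round(r[1],1),r[2])
```

```text
3.85 [0.5245 0.1228 0.2648] [-1.7993e+02  1.0000e-02  1.0205e+02] 0.09397108448015443 [-0.06032175  0.00213742  0.20130541] 0.0
tool units [ 0.021 -0.059  3.893]
0.138 [260, 9, 42, 54, 1337] [0.491 0.262 0.141] [491.3 262.7] [33.8 40.2] 12.19064712524414
0.138 [139, 162, 14, 43, 558] [0.394 0.114 0.141] [393.3 113.9] [11.9 39.8] 5.461193561553955
0.138 [263, 179, 36, 42, 924] [0.52  0.126 0.141] [520.4 125.3] [33.8 40.4] 12.015583038330078
0.17 [273, 0, 17, 56, 929] [0.492 0.261 0.176] [492.1 261. ] [11.9 36.1] 11.857961654663086
0.17 [274, 186, 15, 46, 667] [0.521 0.127 0.177] [520.9 126. ] [12.  39.4] 11.788407325744629
```

View pics/w0.png

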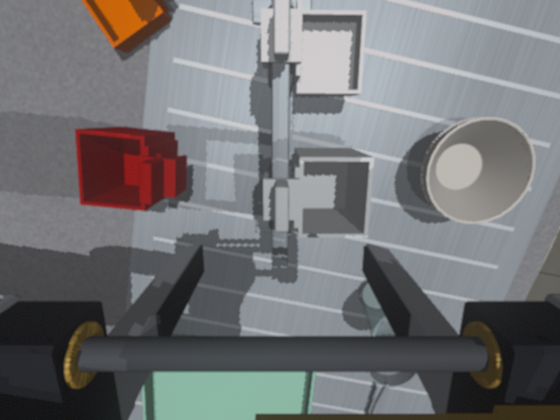

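The wrist view shows the pot's tab at (281,209), measured at (0.521, 0.126) with yaw 12°. The red pot is on the left and the bowls on the right, both clear of the fingers. Now I'll descend and close.

Emit:
play_rows(increments=[0.06,-0.05,0.5,0,0,0,1,0.06,-0.05,0.5,0,0,0,1,0,0,0.5,0,0,0,1,0,0,0.5,0,0,0,1,0,0,0.5,0,0,0,1,0,0,0.5,0,0,0,1,0,0,0.5,0,0,0,1,0,0,0.3,0,0,0,1,0,0,0.12,0,0,0,1,0,0,0,0,0,0,1])

```text
time_s: 5.15
position: [0.5207, 0.1246, 0.1479]
tcp_rot: [180.0, 0.0, 102.1]
contact_force: [0.1, 0.4, -0.0]
width: 0.094
grip_force: 0.0
```

Emit:
play_rows(increments=[0,0,0,0,0,0,0,0,0,0,0,0,0,0,0,0,0,0,0,0,0,0,0,0,0,0,0,0,0,0,0,0,0,0,0,0,0,0,0,0,0,0,0,0,0,0,0,0,0,0,0,0,0,0,0,0,0,0,0,0,0,0,0,0,0,0,0,0,0,0], squeeze=45)

```text
time_s: 6.4
position: [0.5207, 0.1246, 0.1479]
tcp_rot: [180.0, 0.0, 102.1]
contact_force: [-0.3, 0.9, 0.4]
width: 0.0111
grip_force: 45.0
```

Emit:
play_rows(increments=[0,0,-0.1,0,0,0,0,0,0,-0.1,0,0,0,0,0,0,-0.1,0,0,0,0,0,0,-0.1,0,0,0,0,0,0,-0.1,0,0,0,0,0,0,-0.1,0,0,0,0,0,0,-0.1,0,0,0,0,0,0,-0.1,0,0,0,0,0,0,-0.1,0,0,0,0,0,0,-0.1,0,0,0,0])

```text
time_s: 7.65
position: [0.5203, 0.1246, 0.178]
tcp_rot: [-180.0, 0.0, 102.1]
contact_force: [0.1, -0.1, -0.8]
width: 0.0114
grip_force: 45.0
```

Emit:
play_rows(increments=[0,0,-0.3,0,0,0,0,0,0,-0.3,0,0,0,0,0,0,-0.3,0,0,0,0,0,0,-0.4,0,0,0,0,0,0,-0.4,0,0,0,0,0,0,-0.4,0,0,0,0,0,0,-0.4,0,0,0,0,0,0,-0.4,0,0,0,0,0,0,-0.4,0,0,0,0,0,0,-0.2,0,0,0,0])

```text
time_s: 8.9
position: [0.5209, 0.1246, 0.284]
tcp_rot: [179.9, 0.0, 102.0]
contact_force: [0.2, 0.2, -2.5]
width: 0.0115
grip_force: 45.0
```

Run:
```python
from h import *
togo(.454,-.248,.285)
snap('side','d1'); a=cv2.imread('pics/d1.png'); snap('scene','s1')
cv2.imwrite('pics/c1.png',np.hstack([cv2.resize(cv2.imread(f'pics/{n}.png')[60:260,150:400],(400,320)) for n in('d1','s1')]))
```

```text
8.9 [0.5209 0.1246 0.284 ] [1.7993e+02 1.0000e-02 1.0205e+02] 0.01150517737992637 [ 0.24566833  0.20637329 -2.53370417] 44.99391317367554
tool units [-11.682  -4.773  -0.036]
```

View pics/c1.png

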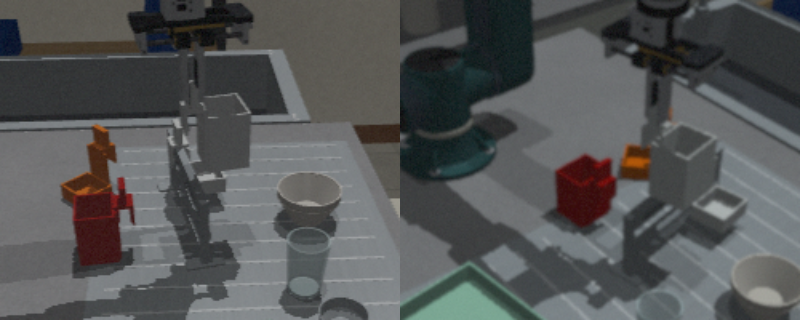

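The pot is off the rail and upright in the gripper (rim near (222,100) in the left half), and the dish is still clipped on. Now I'll carry it over the tray.

Emit:
play_rows(increments=[-0.3,-0.12,0,0,0,0,0,-0.6,-0.245,0,0,0,0,0,-0.6,-0.245,0,0,0,0,0,-0.6,-0.245,0,0,0,0,0,-0.6,-0.245,0,0,0,0,0,-0.6,-0.245,0,0,0,0,0,-0.6,-0.245,0,0,0,0,0,-0.6,-0.245,0,0,0,0,0,-0.6,-0.245,0,0,0,0,0,-0.6,-0.245,0,0,0,0,0])

```text
time_s: 10.25
position: [0.4875, -0.0589, 0.283]
tcp_rot: [180.0, 0.0, 102.0]
contact_force: [-0.1, 0.5, -1.1]
width: 0.0115
grip_force: 45.0
```

Emit:
play_rows(increments=[-0.6,-0.245,0,0,0,0,0,-0.6,-0.245,0,0,0,0,0,-0.6,-0.245,0,0,0,0,0,-0.6,-0.245,0,0,0,0,0,-0.6,-0.245,0,0,0,0,0,-0.6,-0.245,0,0,0,0,0,-0.6,-0.245,0,0,0,0,0,-0.6,-0.245,0,0,0,0,0,-0.6,-0.245,0,0,0,0,0,-0.58,-0.24,0,0,0,0,0])

```text
time_s: 11.5
position: [0.4535, -0.2492, 0.2829]
tcp_rot: [180.0, 0.0, 102.0]
contact_force: [0.3, -0.7, -2.2]
width: 0.0118
grip_force: 45.0
```

Run:
```python
from h import *
togo(.454,-.248,.118)
for n,t in(('scene','s2'),('side','d2')):
    snap(n,t); P,X=load(t); hsv=cv2.cvtColor(P,cv2.COLOR_RGB2HSV)
    w=(hsv[...,1]<60)&(hsv[...,2]>60)&(abs(X[...,0]-.505)<.08)&(abs(X[...,1]+.237)<.08)&(X[...,2]>.06)
    A=X[w]; A=A[A[:,0]>.465]; print(t,len(A),np.percentile(A,[1,5,50,95,99],axis=0).round(3).tolist())
    R=A[A[:,2]>np.percentile(A[:,2],99)-.006]; c=np.linalg.lstsq(np.c_[R[:,:2]-[.505,-.237],np.ones(len(R))],R[:,2],rcond=None)[0]; print(len(R),c)
h=[cv2.resize(cv2.imread(f'pics/{n}.png')[y:y+300,x:x+300],(400,400)) for n,y,x in(('s2',60,70),('d2',100,150))]
cv2.imwrite('pics/c2.png',np.hstack(h))
```

```text
11.5 [ 0.4535 -0.2492  0.2829] [180.     0.   102.04] 0.011811648030297038 [ 0.31140489 -0.70877214 -2.20759736] 44.99424397945404
tool units [0.037 0.024 5.495]
s2 2885 [[0.466, -0.282, 0.171], [0.468, -0.279, 0.179], [0.517, -0.244, 0.245], [0.545, -0.198, 0.463], [0.547, -0.192, 0.503]]
101 [-0.0966696   0.05006176  0.50072885]
d2 3315 [[0.466, -0.285, 0.172], [0.467, -0.284, 0.181], [0.5, -0.273, 0.245], [0.537, -0.2, 0.468], [0.543, -0.197, 0.503]]
95 [-0.01608623  0.06955063  0.50418756]
```

View pics/c2.png

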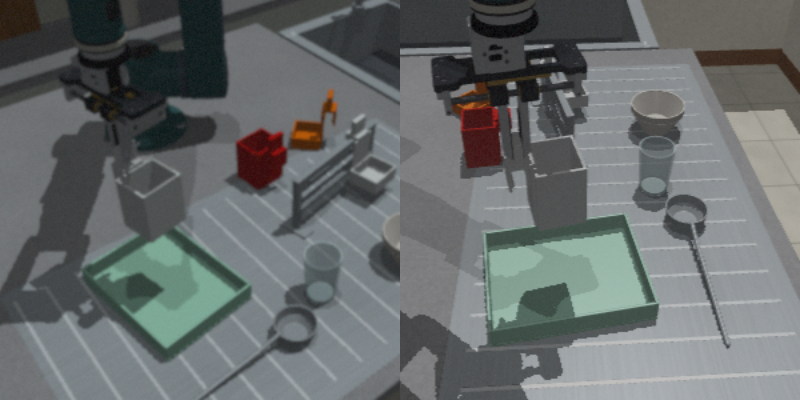

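The pot hangs upright above the middle of the tray, with its underside measured at 0.171 m. Touchdown should come at TCP z of about 0.118, so I'll descend and then creep.

Emit:
play_rows(increments=[0,0,0.55,0,0,0,0,0,0,0.55,0,0,0,0,0,0,0.55,0,0,0,0,0,0,0.55,0,0,0,0,0,0,0.55,0,0,0,0,0,0,0.55,0,0,0,0,0,0,0.55,0,0,0,0,0,0,0.55,0,0,0,0,0,0,0.5,0,0,0,0,0,0,0.3,0,0,0,0])

```text
time_s: 12.85
position: [0.4535, -0.2478, 0.1256]
tcp_rot: [-180.0, -0.0, 102.0]
contact_force: [-0.5, -0.0, -1.2]
width: 0.0117
grip_force: 45.0
```

Emit:
play_rows(increments=[0,0,0.03,0,0,0,0,0,0,0.03,0,0,0,0,0,0,0.03,0,0,0,0,0,0,0.03,0,0,0,0,0,0,0.02,0,0,0,0,0,0,0.02,0,0,0,0,0,0,0.02,0,0,0,0,0,0,0.02,0,0,0,0,0,0,0.02,0,0,0,0,0,0,0,0,0,0,0])

```text
time_s: 14.1
position: [0.4538, -0.2479, 0.1202]
tcp_rot: [-180.0, 0.0, 102.0]
contact_force: [0.4, -0.2, -0.7]
width: 0.0117
grip_force: 45.0
```

Emit:
play_rows(increments=[0,0,0.02,0,0,0,0,0,0,0.02,0,0,0,0,0,0,0.02,0,0,0,0,0,0,0.02,0,0,0,0,0,0,0,0,0,0,0,0,0,0,0,0,0,0,0,0,0,0,0,0,0,0,0,0,0,0,0,0,0,0,0,0,0,0,0,0,0,0,0,0,0,0])

```text
time_s: 15.35
position: [0.4538, -0.248, 0.1179]
tcp_rot: [180.0, 0.0, 102.0]
contact_force: [-0.5, 0.2, -0.5]
width: 0.0116
grip_force: 45.0
```

Emit:
play_rows(increments=[0,0,0.02,0,0,0,0,0,0,0.02,0,0,0,0,0,0,0.02,0,0,0,0,0,0,0,0,0,0,0,0,0,0,0,0,0,0,0,0,0,0,0,0,0,0,0,0,0,0,0,0,0,0,0,0,0,0,0,0,0,0,0,0,0,0,0,0,0,0,0,0,0])

```text
time_s: 16.6
position: [0.4537, -0.2481, 0.1178]
tcp_rot: [180.0, 0.1, 102.0]
contact_force: [-3.9, 1.5, 6.3]
width: 0.0116
grip_force: 45.0
```

It's down on the tray floor, with 6 N up. I'll ease off a little, then open and retreat straight up.

Emit:
play_rows(increments=[0,0,-0.04,0,0,0,0,0,0,0,0,0,0,0,0,0,0,0,0,0,0.3,0,0,0,0,0,0,0.6,0,0,0,0,0,0,0.6,0,0,0,0,0,0,0.6,0,0,0,0,0,0,0.6,0,0,0,0,0,0,0.6,0,0,0,0,0,0,0.6,0,0,0,0,0,0,0.6])

```text
time_s: 17.85
position: [0.4538, -0.2479, 0.1173]
tcp_rot: [180.0, 0.0, 102.1]
contact_force: [-0.7, 0.5, -0.7]
width: 0.0565
grip_force: 0.0
```

Emit:
play_rows(increments=[0,0,-0.2,0,0,0,0.6,0,0,-0.4,0,0,0,0.6,0,0,-0.5,0,0,0,0.6,0,0,-0.5,0,0,0,0.6,0,0,-0.5,0,0,0,0.6,0,0,-0.5,0,0,0,0.6,0,0,-0.5,0,0,0,0.6,0,0,-0.5,0,0,0,0.6,0,0,0,0,0,0,0.6,0,0,0,0,0,0,0.6])

```text
time_s: 19.1
position: [0.4536, -0.2478, 0.2248]
tcp_rot: [-180.0, -0.0, 102.0]
contact_force: [-0.7, 0.1, -0.3]
width: 0.0565
grip_force: 0.0
```

Run:
```python
from h import *
togo(.454,-.248,.118)
for n,t in(('scene','s3'),('side','d3')):
    snap(n,t); P,X=load(t); hsv=cv2.cvtColor(P,cv2.COLOR_RGB2HSV)
    w=(hsv[...,1]<60)&(abs(X[...,0]-.505)<.09)&(abs(X[...,1]+.237)<.08)&(X[...,2]>.1)&(X[...,2]<.112)
    R=X[w]; R=R[R[:,0]>.468]; c=np.linalg.lstsq(np.c_[R[:,:2]-[.505,-.237],np.ones(len(R))],R[:,2],rcond=None)[0]; print(len(R),c,cv2.minAreaRect(R[:,:2].astype(np.float32)*1000))
h=[cv2.resize(cv2.imread(f'pics/{n}.png')[y:y+300,x:x+300],(400,400)) for n,y,x in(('s3',60,90),('d3',100,150))]
cv2.imwrite('pics/c3.png',np.hstack(h))
```

```text
19.1 [ 0.4536 -0.2478  0.2248] [-1.7997e+02 -3.0000e-02  1.0205e+02] 0.05646006173960439 [-0.66343142  0.11582197 -0.32770828] 0.0
tool units [-0.01   0.012  3.561]
253 [-0.02459822 -0.0054511   0.10392483] ((503.7269287109375, -235.97705078125), (77.46974182128906, 81.64983367919922), 12.827601432800293)
306 [-0.01710581 -0.00711923  0.10437347] ((500.3023681640625, -236.49905395507812), (74.31963348388672, 84.10337829589844), 12.313011169433594)
```

View pics/c3.png

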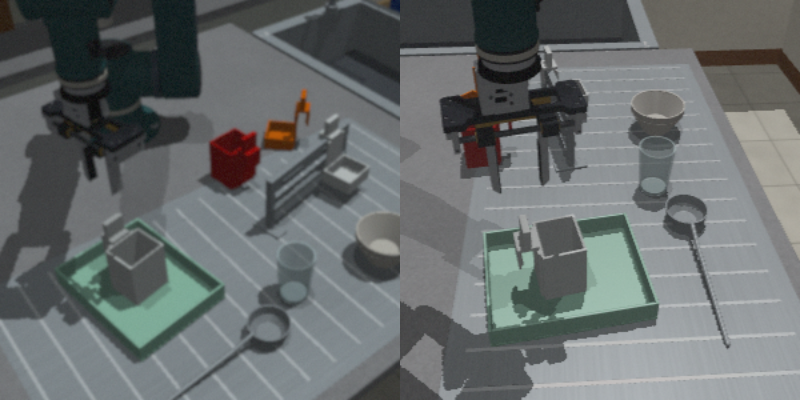

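The pot stands level on the tray floor near its middle, rim at 0.104 m. The gripper is clear, and the dish and bystanders haven't moved. Handing in.

```bash
python3 -c "
from cell import env; print(env.hand_in())"
```

```text
the job is handed in; nothing more can be done
None
```

The job is handed in, with no verdict returned: the deep pot stands upright and released near the middle of the mint tray, and by the last pictures the dish is still clipped on the rail and the bowls, tumbler and ladle look untouched.

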